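# Set the dispenser dial to dowel pins and lock it

## Task

Set the round parts dispenser for refilling dowel pins: turn its cover by the bar grip until the opening is squarely over the compartment marked by the upright dowel pin on the flange. Then slide the lock beside the drum fully home towards the drum, and let go. Leave the other things on the bench where they are.

Things in the scene. Friction and masses are not known exactly. Their poses are not given: they have to be found in the camera images.
- dispenser: Round parts dispenser, fixed to the bench; place and yaw vary. A grey hollow drum (180 mm across, top z 69 mm, six 60-degree sectors) on a grey flange (250 across, top z 30). Origin: on the drum's axis at bench level; x, y level; the lock's track lies along -y. Five sectors are compartments, each with its sample part on the flange; the sector facing the lock is closed.
- cover_grip (a point): Centre (z 100 mm, on the drum's axis) of the black bar grip on the cover: bar 64 long, 18 thick, z 75 to 120. The cover is a flat aluminium disc 184 across, top z 75, turning both ways about the drum's axis; it stays where left (friction 0.1 N m). It has one wedge opening, 50 degrees wide, reaching its rim. x runs along the bar and points to the opening's middle; y across the bar; z up.
- cover (a joint): Turn of the cover in rad, counter-clockwise from above positive, range -3.1 to 3.1; 0 = opening towards the lock (over the drum's closed sector). It starts within 0.38 of 0.
- pin_mark (a point): Centre of the sample dowel pin: upright plain steel cylinder, 16 mm in diameter, z 30 to 88, fixed on the flange 109 mm from the drum's axis at the middle of its compartment's outer wall; from the axis it is 60 degrees to either side of the lock (varies). The other compartments carry other, lower samples: hexagon nut, rectangular key, flat roller 30 across and 14 high, taper plug.
- nut_mark (a point): Centre of the sample hexagon nut (24 mm across flats, 11 high), fixed on the flange in the same way, 60 degrees to the lock's other side: it marks another compartment, not the wanted one.
- lock_grip (a point): Centre (z 73 mm) of the black upright grip of the lock slide: 16 mm thick across its track, 30 long along it, z 49 to 93, on a steel carriage 36 wide. The straight level track (44 wide, top z 40) points at the drum's axis; a bar with a rubber shoe reaches 95 mm ahead of the grip. y along the track towards the drum; x across it; z up.
- lock (a joint): Travel of the lock slide in m: 0 = right out, away from the drum; 0.06 = fully home at its stop, the shoe against the drum. It stays where left (about 2 N of friction). It starts between 0 and 0.02.
- synchro_cone_mid (a point): A bystander, loose: blackened steel synchro cone: an open tapered ring, 84 mm across its foot, 34 high. The point is about its middle.
- gear_knob_mid (a point): A bystander, loose: tan bakelite gear-lever knob, 50 mm across, 57 high, standing on its narrow end. The point is about its middle.
- caliper_jaws_mid (a point): A bystander, loose: wooden block 110 x 55 x 14 mm with three nickel-plated caliper jaws on top (21 high overall). The point is about its middle.
- pin_tray_mid (a point): A bystander, loose: small open wooden tray 90 x 60 x 16 mm with a pair of steel dowel pins lying in it. The point is about its middle.
- wrench_mid (a point): A bystander, loose: steel open-ended wrench, 180 mm long, lying flat. The point is about its middle.
- spur_gear_mid (a point): A bystander, loose: dark steel spur gear, 82 mm across, 26 high. The point is about its middle.

How it is judged:
On the way, in this order (a step that is already met when the one before it is completed fails the run):
1. the cover's opening is over the dowel-pin compartment (middle of the opening within 9 degrees of the pin), with the lock not yet home (y of pin_mark in the frame of cover_grip between -0.017 and 0.017 m and x of pin_mark in the frame of cover_grip above 0 m and value of joint lock below 0.054 m), for 0.2 s.
2. the lock slide is pushed fully home with the opening still over the dowel-pin compartment (y of pin_mark in the frame of cover_grip between -0.017 and 0.017 m and x of pin_mark in the frame of cover_grip above 0 m and value of joint lock above 0.054 m), for 0.2 s.
At the end, for the whole second after the job is handed in: The middle of the cover's opening points at the sample dowel pin to within 17 mm sideways at the pin (9 degrees), the lock slide is within 6 mm of fully home, and both are at rest (all of step 2 and velocity of joint cover between -0.05 and 0.05 rad/s and velocity of joint lock between -0.01 and 0.01 m/s); the robot touches nothing.
It fails at once if a bystander on the bench was moved by more than 25 mm (distance of any of synchro_cone_mid, gear_knob_mid, caliper_jaws_mid, pin_tray_mid, wrench_mid, spur_gear_mid from where it was at the start of the episode above 0.025 m).
It also fails if it takes over 48 s, if anything falls off the work surface, if the arm or the gripper's body presses on something with over 40 N, if the wrist force passes 120 N, or if a joint passes its speed limit or range.

## Robot

A 6-joint arm with a two-finger parallel gripper is mounted at the origin on the work surface. World frame = base frame: x ahead of the robot, y to its left, z up, the work surface at z = 0. Lengths are in m, angles in rad, forces in N, time in s.
With the tool pointing down it reaches from about 0.25 to 0.725 m from the base axis. Payload 4 kg.
Tool frame: the origin (TCP) lies on the centre line of the jaws, within the pads' length; the fingertips stand 11 mm ahead of it and the grasp point (between the pads) lies 8 mm behind it; z points along the fingers, x is the direction in which the jaws open and shut, and the axes are right-handed (so a half turn about z gives the same grasp; the last joint's range is limited). The gripper opens to 85 mm and grips with 20 to 120 N. Pads are 22 mm wide; open, the fingers measure 114 mm over their backs; the gripper's body (76 mm by 85 mm) begins 54 mm behind the grasp point. The pads swing forward as they close: fully open they stand 13 mm farther back than shut.
Start: joints at [1.265, 0.241, 0.005, 1.335, 0, 1.571], TCP at [0.151, 0.477, 0.242] pointing down, gripper open.
Joint ranges: [-2.72, 2.72], [-1.05, 1.87], [-1.09, 1.28], [-1.99, 2.15], [-1.42, 1.44], [-3.14, 3.14]. Speed limits (rad/s): [2.79, 2.79, 3.14, 3.14, 3.14, 3.14].

## Interface

Orientations are given as a unit quaternion [x, y, z, w].
In Python, from workcell import bot, viewer, order gives the robot as it stands. The module is installed in compiled form; this text tells all that it offers.
- The arm moves only by the tool send_rows, never from a script. Its argument "increments" is a list that holds one entry, the list of rows, each a list of 4 numbers: the shift along the tool's x, y, z in m, then the turn about the tool's z in degrees. A call has exactly 8 rows; each row shifts and turns the pose as measured when the row begins, along the tool's axes as they then stand; what a row does not reach is not made up. A row lasts 1/10 s, in which the tool goes at most 50 mm and 8.59 degrees, less where a joint would pass 70% of its speed; a pose out of reach is approached as far as the arm can. A call is refused whole if a number of a shift passes 0.05 or a number of a turn 8.59, either way. A call with a gripper value outside its range is refused whole. "hand" is the closure, from -1 (fully open) to 1 (shut), so that 0 is half open, set as the call begins (left out, the last holds). The fingers move at their own pace and stop on an object; the grip force is fixed at half the most. Time passes only in rows, so rows that do not move let the fingers close, or fill a call up. It gives the time, the measured TCP pose, the force and the opening at its end, in the units of the state.
- bot.get_obs(): the state, without advancing time (a new reading comes with each control period).
- viewer.camera(name): name is "scene" or "top" or "wrist"; returns a dict with "image" (400x640x3 uint8, red, green, blue), "range_z" (400x640 float32, m along the optical axis (not along the pixel's ray), 0 where there is no reading), "camera_matrix" (3x3 intrinsics, pixels), "eye" and "rotation" of the camera in the world. Camera axes: x right, y down, z forward; pixel columns grow to the right and rows downward; lengths in m; the calibration is good to about 2 mm. A picture is of the moment at which its call begins.
- order.job_done(): hands the job in, once; it reports no verdict.
The state is a dict: "clock": time; "joint_pos": joint angles; "joint_vel": joint speeds; "tau": joint torques, N m; "eef_pos": TCP position; "tool_rot": TCP orientation; "ft_force": force on the tool from outside, world axes, zero at the start; "ft_torque": the same for the moment, N m; "grip_width": finger opening in m.
Only numpy, scipy, OpenCV 4.12 (cv2) and the standard library are available. Lean on these libraries where they do the work, as an engineer would, in place of code of your own. Each camera call takes 0.05 s, during which the arm holds its last target.

## Working session

There is one attempt and no reset: what is moved stays moved. The work goes in short steps, Python scripts to look and compute and a tool call to move; the robot and the scene stay as the last step left them, time stands still between calls to the robot, and variables do not carry over. Pictures are saved under pics/ and viewed, and the job is handed in when it is done.

Besides the shell and the picture viewer there is one more tool, called as a command line: name --argument value ..., lists and objects as JSON in quotes. send_rows: Moves the arm, as the interface text tells. Its arguments: {"type":"object","properties":{"increments":{"type":"array","items":{"type":"array","items":{"type":"array","items":{"type":"number"}}}},"hand":{"type":"number"}},"required":["increments"]}

```bash
mkdir -p pics; cat > h.py <<'E'
import numpy as np, cv2
from workcell import bot, viewer, order
def snap(n,f):
    c=viewer.camera(n); cv2.imwrite('pics/'+f,c['image'][:,:,::-1]); np.savez('pics/'+f[:-4]+'.npz',**{k:np.array(v) for k,v in c.items()}); return c
def ray(c,u,v,z):
    K=np.array(c['camera_matrix']);R=np.array(c['rotation']);e=np.array(c['eye'])
    d=R@np.linalg.inv(K)@np.array([u,v,1.]); return e+d*(z-e[2])/d[2]
def cloud(c):
    K=np.array(c['camera_matrix']);R=np.array(c['rotation']);e=np.array(c['eye']);Z=c['range_z']
    v,u=np.mgrid[0:400,0:640]; p=np.stack([(u-K[0,2])/K[0,0]*Z,(v-K[1,2])/K[1,1]*Z,Z],-1)
    return p@R.T+e
E
python3 - <<'E'
from h import *
for n in('top','scene'):
    c=snap(n,n+'0.png'); print(n,np.round(c['eye'],3),np.array(c['rotation']).round(3).tolist(),np.array(c['rotation']).shape)
print({k:np.round(v,3) for k,v in bot.get_obs().items()})
E
```

```text
top [0.513 0.004 1.268] [0.713, -0.7, 0.026, -0.023] (4,)
scene [1.032 0.66  0.682] [0.293, 0.848, -0.422, -0.133] (4,)
{'clock': np.float64(0.1), 'joint_pos': array([1.265, 0.241, 0.004, 1.335, 0.   , 1.571]), 'joint_vel': array([-0.   , -0.002,  0.004, -0.   , -0.002,  0.   ]), 'tau': array([-0.0000e+00, -3.7314e+01,  2.5301e+01,  1.1000e-02, -0.0000e+00,
        0.0000e+00]), 'eef_pos': array([0.15 , 0.476, 0.242]), 'tool_rot': array([ 0.807,  0.591, -0.001,  0.001]), 'ft_force': array([-0.592, -0.482,  0.023]), 'ft_torque': array([ 0.003,  0.019, -0.031]), 'grip_width': np.float64(0.085)}
```

View pics/top0.png

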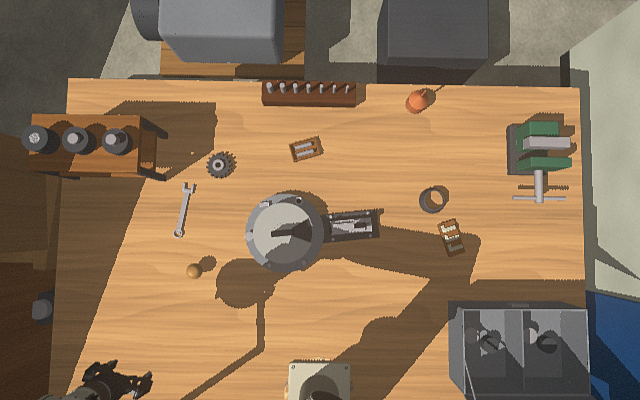

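View pics/scene0.png

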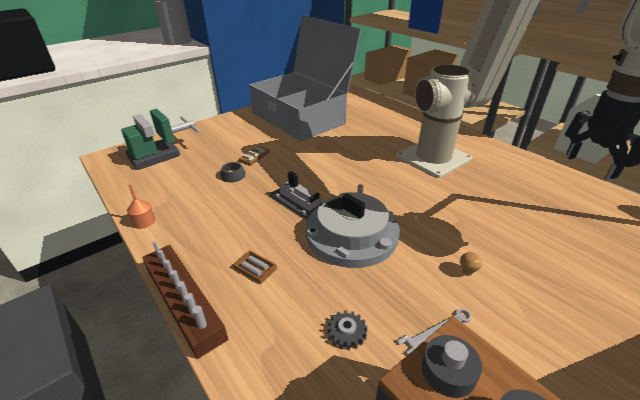

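The top view shows the dispenser at about (285,232), with the lock running right to about (365,225) and the bar grip near (290,230). The camera rotations are quaternions, so I'll fix the helper, zoom in and measure.

```bash
sed -i "s/R=np.array(c\['rotation'\])/R=Rot.from_quat(c['rotation']).as_matrix()/; 1a from scipy.spatial.transform import Rotation as Rot" h.py
python3 - <<'E'
from h import *
c=np.load('pics/top0.npz'); s=np.load('pics/scene0.npz')
cv2.imwrite('pics/topz.png',cv2.resize(c['image'][170:300,220:400,::-1],None,fx=4.4,fy=4.4,interpolation=cv2.INTER_CUBIC))
cv2.imwrite('pics/scz.png',cv2.resize(s['image'][160:280,260:420,::-1],None,fx=5,fy=5,interpolation=cv2.INTER_CUBIC))
print(c['camera_matrix'])
P=cloud(c); z=P[...,2]
print('bench z',np.median(z[150:350,200:400]))
sub=np.zeros(z.shape,bool); sub[170:300,220:400]=1
m=sub&(z>.070)&(z<.080); q=P[m]; 
(cx,cy),r=cv2.minEnclosingCircle(q[:,:2].astype(np.float32)); print('cover',cx,cy,r,m.sum(),np.median(q[:,2]))
for nm,PP in(('top',P),('scene',cloud(s))):
    zz=PP[...,2]; d=np.hypot(PP[...,0]-cx,PP[...,1]-cy)
    m=(zz>.095)&(zz<.13)&(d<.05); q=PP[m]; print(nm,'grip',m.sum(),q.mean(0).round(4), cv2.minAreaRect(q[:,:2].astype(np.float32)))
    m=(zz>.05)&(zz<.1)&(d>.098)&(d<.26); n,l=cv2.connectedComponents(m.astype(np.uint8))
    for i in range(1,n):
        k=l==i; q=PP[k]
        if k.sum()>4: v,u=np.nonzero(k); print(nm,k.sum(),q.mean(0).round(4),'zmax',q[:,2].max().round(3),'px',u.mean().round(1),v.mean().round(1),'ang',np.degrees(np.arctan2(q[:,1].mean()-cy,q[:,0].mean()-cx)).round(1))
E
```

```text
[[391.62037576   0.         322.46657262]
 [  0.         391.62037576 201.82366179]
 [  0.           0.           1.        ]]
bench z 0.0006827606672351605
cover 0.50098717212677 0.054114650934934616 0.15614864230155945 2324 0.07511476510667214
top grip 36 [0.5036 0.0948 0.1196] ((0.5035870671272278, 0.0948820486664772), (0.014590959995985031, 0.014785569161176682), 1.028123378753662)
top 1101 [0.4997 0.1645 0.075 ] zmax 0.082 px 267.7 232.3 ang 90.7
top 209 [ 0.5245 -0.0865  0.0645] zmax 0.098 px 350.2 225.6 ang -80.5
top 13 [0.4009 0.1603 0.0525] zmax 0.056 px 269.2 264.5 ang 133.3
scene grip 54 [0.5064 0.0965 0.1134] ((0.5033629536628723, 0.09589830785989761), (0.01567048393189907, 0.019074179232120514), 88.0555648803711)
scene 236 [ 0.5271 -0.0922  0.0668] zmax 0.096 px 297.1 183.7 ang -79.9
scene 1515 [0.5152 0.1691 0.071 ] zmax 0.078 px 361.5 226.4 ang 82.9
```

View pics/topz.png

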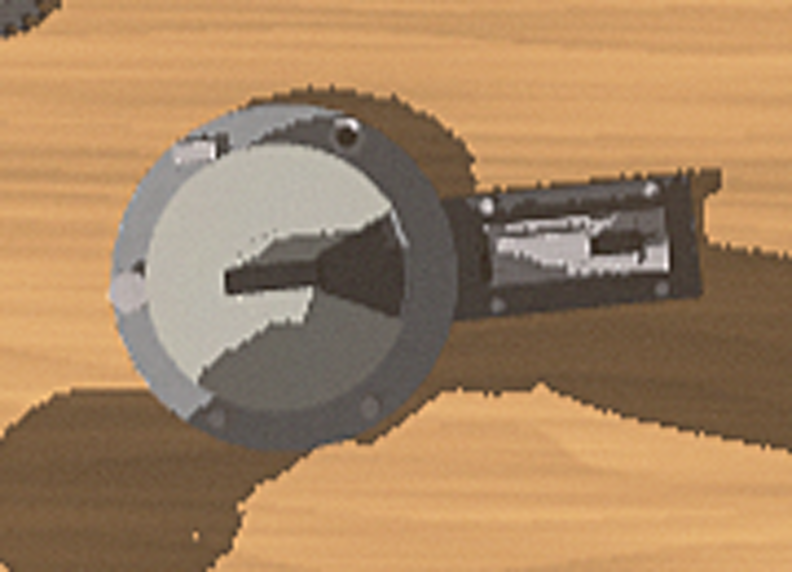

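View pics/scz.png

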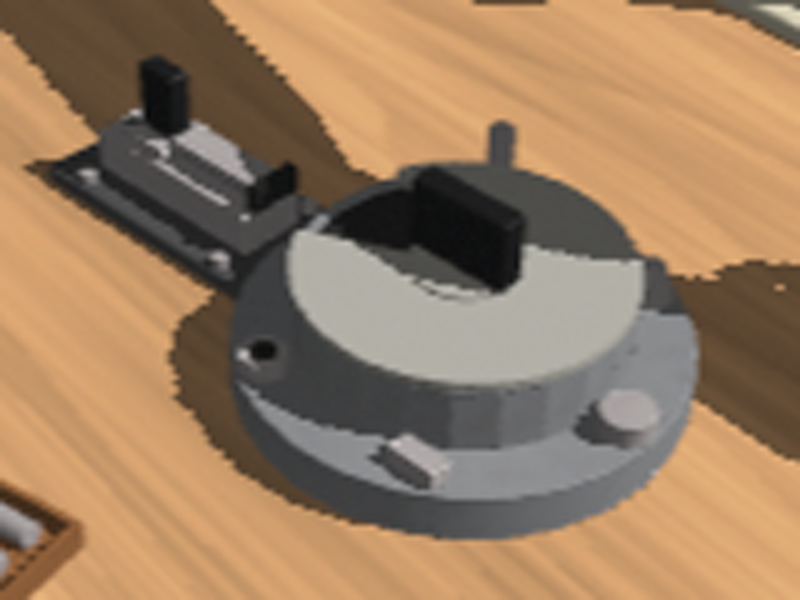

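The near-robot mark at zoom (370,405), which is px (304,262), is the tall pin. The hexagon nut is at zoom (348,135), on the far side of the lock. The centre fit was contaminated by the lock, so I'm refining it.

```bash
python3 - <<'E'
from h import *
from scipy.optimize import least_squares
c=np.load('pics/top0.npz'); s=np.load('pics/scene0.npz')
for nm,cc in(('top',c),('scene',s)):
    P=cloud(cc); z=P[...,2]
    d0=np.hypot(P[...,0]-.495,P[...,1]-.11)
    m=(z>.071)&(z<.079)&(d0<.115); mm=cv2.morphologyEx(m.astype(np.uint8),cv2.MORPH_OPEN,np.ones((3,3)))
    cs=max(cv2.findContours(mm,0,2)[0],key=cv2.contourArea); h=cv2.convexHull(cs)[:,0]
    q=np.array([ray(cc,u,v,.075)[:2] for u,v in h]); 
    f=least_squares(lambda t:np.hypot(*(q-t[:2]).T)-t[2],[.5,.11,.09],loss='soft_l1',f_scale=.002).x; print(nm,'cover',f.round(4))
    cx,cy=f[:2]
    d=np.hypot(P[...,0]-cx,P[...,1]-cy)
    m=(z>.085)&(z<.13)&(d<.05); q=P[m];print('grip',m.sum(),q.mean(0).round(4)); r=cv2.minAreaRect(q[:,:2].astype(np.float32)); print(r)
    m=(z>.110)&(z<.13)&(d<.05); q=P[m]; r=cv2.minAreaRect(q[:,:2].astype(np.float32)); print('griptop',m.sum(),r); _,_,V=np.linalg.svd(q[:,:2]-q[:,:2].mean(0)); print('ang',np.degrees(np.arctan2(V[0,1],V[0,0])))
    # opening: cover-level annulus with z below
    a=np.degrees(np.arctan2(P[...,1]-cy,P[...,0]-cx))
    m=(d>.05)&(d<.085)&(z<.06); print('open ang',np.percentile(a[m],[2,50,98]).round(1))
    m=(z>.084)&(z<.11)&(d>.12)&(d<.26)&(P[...,1]<0.05); q=P[m]
    if m.sum(): print('lock',m.sum(),np.median(q,0).round(4),cv2.minAreaRect(q[:,:2].astype(np.float32)),'z',q[:,2].max())
    m=(z>.04)&(z<.1)&(d>.1)&(d<.118)&(P[...,0]<.47); q=P[m]; print('pin',m.sum(),q.mean(0).round(4) if m.sum() else '', np.median(a[m]))
    m=(z>.036)&(z<.1)&(d>.1)&(d<.118)&(a<-0)&(a>-60); q=P[m]; print('nut',m.sum(),q.mean(0).round(4) if m.sum() else '', np.median(a[m]))
E
```

```text
top cover [0.5004 0.1189 0.0907]
grip 137 [0.5008 0.1174 0.119 ]
((0.5006721615791321, 0.11807558685541153), (0.017726510763168335, 0.06332218647003174), 6.186131954193115)
griptop 134 ((0.5006411075592041, 0.11836211383342743), (0.017726510763168335, 0.06274577230215073), 6.186131954193115)
ang 96.91187486525492
open ang [-85.5 -74.3 -63.1]
lock 55 [ 0.5267 -0.114   0.0923] ((0.5280290842056274, -0.11435572057962418), (0.015003574080765247, 0.029813252389431), 1.1575226783752441) z 0.10000315739103605
pin 59 [0.4075 0.1094 0.0648] 152.03989185356951
nut 45 [0.6002 0.0758 0.0412] -23.351253065642428
scene cover [0.5001 0.12   0.0928]
grip 339 [0.5038 0.1244 0.1078]
((0.5001252293586731, 0.12024621665477753), (0.020332127809524536, 0.06605932116508484), 6.851193428039551)
griptop 168 ((0.49996426701545715, 0.1203034371137619), (0.019535217434167862, 0.06602656841278076), 5.623812198638916)
ang 97.88713533064629Traceback (most recent call last):
  File "<stdin>", line 17, in <module>
    return _quantile_unchecked(
        a, q, axis, out, overwrite_input, method, keepdims, weights)
    return _ureduce(a,
                    func=_quantile_ureduce_func,
    ...<5 lines>...
                    overwrite_input=overwrite_input,
                    method=method)
    r = func(a, **kwargs)
    result = _quantile(arr,
                       quantiles=q,
    ...<2 lines>...
                       out=out,
                       weights=wgt)
    slices_having_nans = np.isnan(arr[-1, ...])
                                  ~~~^^^^^^^^^
IndexError: index -1 is out of bounds for axis 0 with size 0
```

```bash
python3 - <<'E'
from h import *
c=np.load('pics/top0.npz'); s=np.load('pics/scene0.npz')
C=np.array([.5004,.1190])
for u,v in((304.1,262),(269.3,264.3),(299.1,200.5)):
    p=ray(c,u,v,.088 if u>300 and v>250 else .045); d=p[:2]-C; print(p.round(4),np.hypot(*d).round(4),np.degrees(np.arctan2(d[1],d[0])).round(1))
for dz in(.088,.06,.045): 
    p=ray(s,360.4,187-(0) ,dz);print('sc',p.round(4))
P=cloud(s); print(P[184:196,357:365,:][::3,::2].round(3).tolist())
E
```

```text
[0.4132 0.0516 0.088 ] 0.1102 -142.3
[0.4007 0.1608 0.045 ] 0.1081 157.2
[0.6003 0.0729 0.045 ] 0.11 -24.8
sc [0.4173 0.0595 0.088 ]
sc [0.3883 0.0312 0.06  ]
sc [0.3728 0.016  0.045 ]
[[[0.322, -0.05, -0.001], [0.317, -0.045, -0.001], [0.405, 0.049, 0.087], [0.306, -0.038, -0.002]], [[0.337, -0.034, 0.003], [0.419, 0.055, 0.086], [0.416, 0.06, 0.088], [0.407, 0.06, 0.084]], [[0.344, -0.026, -0.002], [0.419, 0.057, 0.077], [0.415, 0.06, 0.077], [0.332, -0.011, 0.001]], [[0.431, 0.061, 0.074], [0.427, 0.066, 0.075], [0.422, 0.068, 0.075], [0.343, -0.0, 0.0]]]
```

The pin bearing is about -143° and the opening is about -83°, so the cover has to turn about 60° clockwise. The lock grip sits about 0.235 m from the axis, so it is at about 0.01 of its travel. I'm moving above the cover grip.

```bash
cat >> h.py <<'E'
def delta(t,ang=None):
    o=bot.get_obs(); R=Rot.from_quat(o['tool_rot']).as_matrix(); a=np.degrees(np.arctan2(R[1,0],R[0,0]))
    print('clock',round(float(o['clock']),2),'pos',np.round(o['eef_pos'],4),'ang',a.round(2),'j6',round(float(o['joint_pos'][5]),2),'F',np.round(o['ft_force'],1),'T',np.round(o['ft_torque'],2),'w',round(float(o['grip_width']),4))
    print('tool delta mm',(R.T@(np.array(t)-o['eef_pos'])*1e3).round(1), 'turn', None if ang is None else round((a-ang+90)%180-90,2), 'z axis',R[:,2].round(3))
E
python3 -c "
from h import *
delta([.5005,.119,.2],6.8)"
```

```text
clock 0.1 pos [0.1504 0.4763 0.2415] ang 72.48 j6 1.57 F [-0.6 -0.5  0. ] T [ 0.    0.02 -0.03] w 0.0855
tool delta mm [-235.2  441.5   41.9] turn 65.68 z axis [-0.001 -0.002 -1.   ]
```

send_rows --increments '[[[-0.017,0.031,0,0],[-0.017,0.031,0,0],[-0.017,0.031,0,0],[-0.017,0.031,0,0],[-0.017,0.031,0,0],[-0.017,0.031,0,0],[-0.017,0.031,0,0],[0,0,0,0]]]' --hand -1

```text
clock: 0.9
eef_pos: [0.3255, 0.2908, 0.2376]
tool_rot: [0.805, 0.593, -0.004, 0.002]
ft_force: [0.5, -0.3, 0.3]
grip_width: 0.0856
```

send_rows --increments '[[[-0.018,0.03,0,0],[-0.018,0.03,0,0],[-0.018,0.03,0,0],[-0.018,0.03,0,0],[-0.018,0.03,0,0],[-0.015,0.03,0,0],[-0.009,0.03,0,0],[0,0,0,8]]]'

```text
clock: 1.7
eef_pos: [0.4959, 0.1168, 0.2346]
tool_rot: [0.844, 0.536, -0.006, 0.0]
ft_force: [-1.4, 0.5, -0.4]
grip_width: 0.0854
```

send_rows --increments '[[[0,0,0,8],[0,0,0,8],[0,0,0,8],[0,0,0,8],[0,0,0,8],[0,0,0,8],[0,0,0,8],[0,0,0,0]]]'

```text
clock: 2.5
eef_pos: [0.4934, 0.1207, 0.2297]
tool_rot: [0.998, 0.058, -0.011, 0.003]
ft_force: [-0.2, -0.2, 0.4]
grip_width: 0.0855
```

```bash
python3 -c "
from h import *
delta([.5005,.119,.096],6.8)"
```

```text
clock 2.5 pos [0.4934 0.1207 0.2297] ang 6.59 j6 1.7 F [-0.2 -0.2  0.4] T [ 0.03 -0.    0.02] w 0.0855
tool delta mm [  9.8   2.  133.6] turn -0.21 z axis [-0.021 -0.007 -1.   ]
```

send_rows --increments '[[[0.003,0.001,0.02,0],[0.003,0.001,0.02,0],[0.003,0,0.02,0],[0.001,0,0.015,0],[0,0,0,0],[0,0,0,0],[0,0,0,0],[0,0,0,0]]]'

```text
clock: 3.3
eef_pos: [0.5018, 0.1231, 0.1531]
tool_rot: [0.998, 0.069, -0.011, 0.002]
ft_force: [-0.3, -0.3, 0.8]
grip_width: 0.0855
```

```bash
python3 -c "
from h import *
delta([.5005,.119,.096],6.8)
c=snap('wrist','w1.png'); P=cloud(c); z=P[...,2]
m=(z>.11)&(z<.125)&(np.hypot(P[...,0]-.5,P[...,1]-.119)<.05); q=P[m]; print(m.sum(), cv2.minAreaRect(q[:,:2].astype(np.float32)) if m.sum() else '')
"
```

```text
clock 3.3 pos [0.5018 0.1231 0.1531] ang 7.95 j6 1.67 F [-0.3 -0.3  0.8] T [-0.01 -0.09 -0.04] w 0.0855
tool delta mm [-0.7  3.8 57.1] turn 1.15 z axis [-0.021 -0.005 -1.   ]
3966 ((0.5006474256515503, 0.11765995621681213), (0.017935974523425102, 0.06361071765422821), 6.958337306976318)
```

View pics/w1.png

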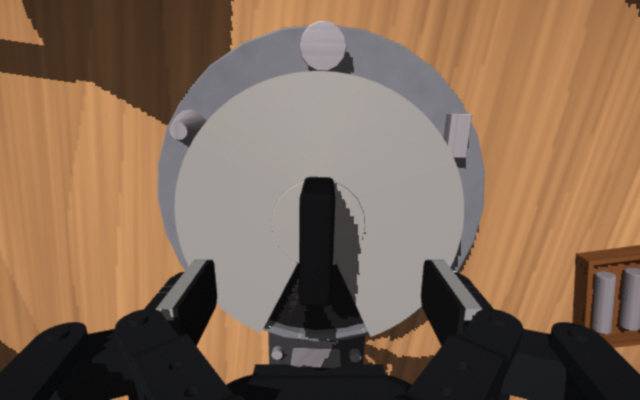

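The wrist view shows the bar centred between the fingers at about (318,240), with the roller at (323,45). It measures the grip at (0.5006, 0.1177) and 7°, which agrees with the top view.

send_rows --increments '[[[0,0.002,0.014,0.5],[0,0.002,0.014,0.5],[0,0.001,0.014,0],[0,0,0.013,0],[0,0,0,0],[0,0,0,0],[0,0,0,0],[0,0,0,0]]]'

```text
clock: 4.15
eef_pos: [0.5067, 0.119, 0.104]
tool_rot: [0.998, 0.061, -0.003, 0.001]
ft_force: [-0.7, 0.2, 0.5]
grip_width: 0.0856
```

```bash
python3 -c "
from h import *
delta([.5005,.1185,.096],6.9)"
```

```text
clock 4.15 pos [0.5067 0.119  0.104 ] ang 7.01 j6 1.68 F [-0.7  0.2  0.5] T [ 0.03 -0.04 -0.01] w 0.0856
tool delta mm [-6.2 -0.3  8. ] turn 0.11 z axis [-0.006 -0.002 -1.   ]
```

send_rows --increments '[[[-0.003,0,0.004,0],[-0.003,0,0.003,0],[0,0,0,0],[0,0,0,0],[0,0,0,0],[0,0,0,0],[0,0,0,0],[0,0,0,0]]]'

```text
clock: 4.95
eef_pos: [0.501, 0.1185, 0.0978]
tool_rot: [0.998, 0.061, -0.002, 0.0]
ft_force: [-0.2, 0.1, -0.3]
grip_width: 0.0853
```

```bash
python3 -c "
from h import *
delta([.5005,.1185,.096],6.9)"
```

```text
clock 4.95 pos [0.501  0.1185 0.0978] ang 7.03 j6 1.68 F [-0.2  0.1 -0.3] T [-0.04 -0.04 -0.  ] w 0.0853
tool delta mm [-0.4 -0.1  1.8] turn 0.13 z axis [-0.004 -0.001 -1.   ]
```

send_rows --increments '[[[0,0,0,0],[0,0,0,0],[0,0,0,0],[0,0,0,0],[0,0,0,0],[0,0,0,0],[0,0,0,0],[0,0,0,0]]]' --hand 1

```text
clock: 5.75
eef_pos: [0.5003, 0.1184, 0.098]
tool_rot: [0.998, 0.061, -0.003, 0.0]
ft_force: [-1.7, 0.6, 0.7]
grip_width: 0.0171
```

```bash
python3 -c "
from h import *
delta([.5005,.1185,.096],6.9)"
```

```text
clock 5.75 pos [0.5003 0.1184 0.098 ] ang 7.03 j6 1.68 F [-1.7  0.6  0.7] T [0.01 0.01 0.04] w 0.0171
tool delta mm [ 0.3 -0.1  2. ] turn 0.13 z axis [-0.005 -0.001 -1.   ]
```

The bar is gripped. Turning clockwise, 4° per row.

send_rows --increments '[[[0,0,0,4],[0,0,0,4],[0,0,0,4],[0,0,0,4],[0,0,0,4],[0,0,0,4],[0,0,0,4],[0,0,0,0]]]'

```text
clock: 6.55
eef_pos: [0.5005, 0.1184, 0.098]
tool_rot: [0.982, -0.191, -0.002, 0.001]
ft_force: [-0.9, -1.1, 0.9]
grip_width: 0.0172
```

```bash
python3 -c "
from h import *
delta([.5005,.1185,.098],-53)"
```

```text
clock 6.55 pos [0.5005 0.1184 0.098 ] ang -22.02 j6 2.19 F [-0.9 -1.1  0.9] T [ 0.11  0.02 -0.05] w 0.0172
tool delta mm [-0.  -0.1  0. ] turn 30.98 z axis [-0.005 -0.001 -1.   ]
```

send_rows --increments '[[[0,0,0,4],[0,0,0,4],[0,0,0,4],[0,0,0,4],[0,0,0,4],[0,0,0,4],[0,0,0,4],[0,0,0,2]]]'

```text
clock: 7.35
eef_pos: [0.5007, 0.1182, 0.098]
tool_rot: [0.897, -0.442, -0.002, 0.001]
ft_force: [-1.0, 0.4, 0.5]
grip_width: 0.0173
```

```bash
python3 -c "
from h import *
delta([.5005,.1185,.098],-53)
snap('top','t2.png'); snap('scene','s2.png')
c=np.load('pics/t2.npz'); s=np.load('pics/s2.npz')
a=cv2.resize(c['image'][190:290,230:350,::-1],(400,333),interpolation=cv2.INTER_CUBIC);b=cv2.resize(s['image'][160:280,300:420,::-1],(333,333));cv2.imwrite('pics/t2z.png',np.hstack([a,b]))
"
```

```text
clock 7.35 pos [0.5007 0.1182 0.098 ] ang -52.41 j6 2.72 F [-1.   0.4  0.5] T [0.14 0.01 0.08] w 0.0173
tool delta mm [-0.3 -0.   0. ] turn 0.59 z axis [-0.005 -0.    -1.   ]
```

View pics/t2z.png

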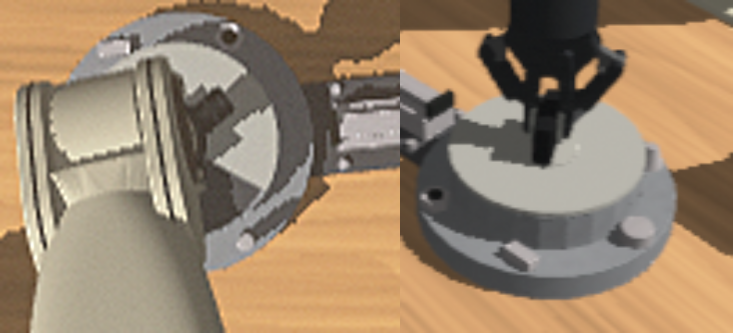

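The opening now runs to zoom (230,210), next to the pin at (243,242), and the pin top is visible. Releasing and lifting.

send_rows --increments '[[[0,0,0,0],[0,0,0,0],[0,0,0,0],[0,0,0,0],[0,0,0,0],[0,0,0,0],[0,0,0,0],[0,0,0,0]]]' --hand -1

```text
clock: 8.25
eef_pos: [0.5013, 0.1184, 0.098]
tool_rot: [0.899, -0.439, -0.002, 0.001]
ft_force: [-0.9, -0.1, 0.1]
grip_width: 0.0853
```

send_rows --increments '[[[0,0,-0.015,0],[0,0,-0.02,0],[0,0,-0.02,0],[0,0,-0.02,0],[0,0,0,0],[0,0,0,0],[0,0,0,0],[0,0,0,0]]]'

```text
clock: 9.05
eef_pos: [0.4997, 0.118, 0.1726]
tool_rot: [0.899, -0.439, -0.004, 0.003]
ft_force: [-0.6, -0.3, 0.1]
grip_width: 0.0856
```

```bash
python3 -c "
from h import *
delta([.5268,-.114,.17],6.5)
c=snap('wrist','w3.png'); P=cloud(c); z=P[...,2]
d=np.hypot(P[...,0]-.5,P[...,1]-.119)
m=(z>.11)&(z<.125)&(d<.05); q=P[m]; print(m.sum(), cv2.minAreaRect(q[:,:2].astype(np.float32)) if m.sum() else '')
m=(z>.08)&(z<.093)&(d<.118)&(d>.098);q=P[m]
if m.sum(): print('pin',m.sum(),q.mean(0))
"
```

```text
clock 9.05 pos [0.4997 0.118  0.1726] ang -52.05 j6 2.71 F [-0.6 -0.3  0.1] T [ 0.04 -0.   -0.  ] w 0.0856
tool delta mm [199.6 121.2   2.8] turn -58.55 z axis [-0.009 -0.002 -1.   ]
3362 ((0.5008724331855774, 0.1174662858247757), (0.06393706053495407, 0.01802448183298111), 37.37962341308594)
pin 395 [0.41494423 0.05379816 0.08603258]
```

View pics/w3.png

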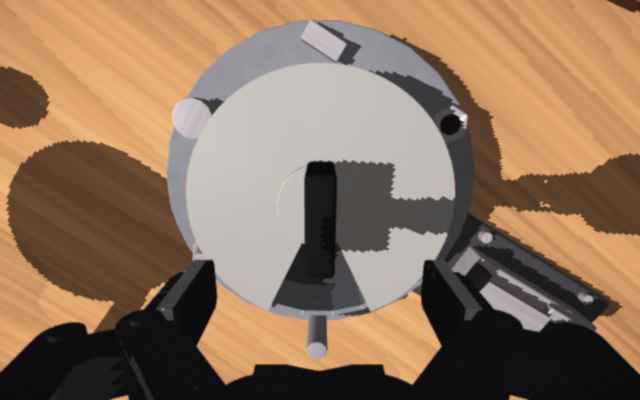

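The wrist view shows the opening at (320,285) squarely facing the pin at (317,350). Opening bearing is -142.6° and pin -143.2°. Next is the lock.

send_rows --increments '[[[0.028,0.017,0,-8],[0.028,0.013,0,-8],[0.029,0.009,0,-8],[0.03,0.005,0,-8],[0.03,0.001,0,-8],[0.03,-0.003,0,-8],[0.03,-0.007,0,-8],[0,0,0,0]]]'

```text
clock: 9.9
eef_pos: [0.6463, 0.0025, 0.1622]
tool_rot: [0.998, 0.055, -0.011, 0.0]
ft_force: [0.1, 0.2, -0.2]
grip_width: 0.0854
```

```bash
python3 -c "
from h import *
delta([.5268,-.114,.17],6.5)"
```

```text
clock 9.9 pos [0.6463 0.0025 0.1622] ang 6.34 j6 1.46 F [ 0.1  0.2 -0.2] T [-0.01  0.    0.  ] w 0.0854
tool delta mm [-131.7  102.6   -4.9] turn -0.16 z axis [-0.023 -0.002 -1.   ]
```

send_rows --increments '[[[-0.022,0.017,-0.002,0],[-0.022,0.017,-0.002,0],[-0.022,0.017,-0.002,0],[-0.022,0.017,-0.002,0],[-0.022,0.017,-0.002,0],[-0.022,0.017,-0.002,0],[0,0,0,0],[0,0,0,0]]]'

```text
clock: 10.7
eef_pos: [0.5143, -0.1149, 0.1698]
tool_rot: [0.998, 0.051, -0.02, -0.001]
ft_force: [0.1, -0.5, 0.1]
grip_width: 0.0855
```

```bash
python3 -c "
from h import *
delta([.5268,-.114,.17],6.5)
c=snap('wrist','w4.png'); P=cloud(c); z=P[...,2]
m=(z>.088)&(z<.097)&(abs(P[...,0]-.527)<.05)&(abs(P[...,1]+.114)<.04); q=P[m]; print(m.sum(), cv2.minAreaRect(q[:,:2].astype(np.float32)) if m.sum() else '')
"
```

```text
clock 10.7 pos [ 0.5143 -0.1149  0.1698] ang 5.9 j6 1.25 F [ 0.1 -0.5  0.1] T [-0.01 -0.04  0.01] w 0.0855
tool delta mm [12.5  0.4 -0.7] turn -0.6 z axis [-0.039 -0.001 -0.999]
1093 ((0.5279211401939392, -0.11542690545320511), (0.015610883012413979, 0.02939722128212452), 6.432648658752441)
```

View pics/w4.png

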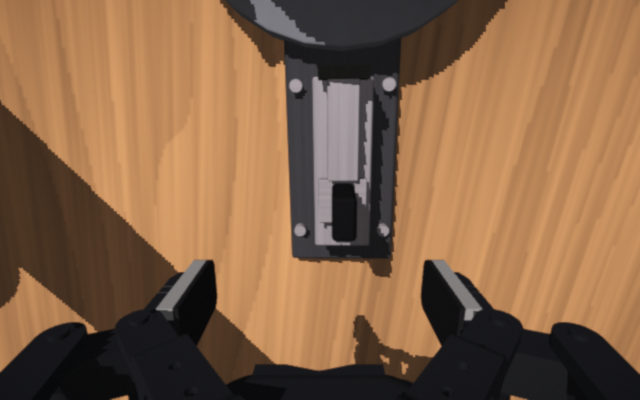

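The wrist view shows the lock grip at (344,212), clear of everything else. It measures (0.528, -0.1155), yaw 6.4°. Descending.

send_rows --increments '[[[0.007,0,0.015,-0.3],[0.007,0,0.018,-0.3],[0.003,0,0.018,0],[0,0,0.012,0],[0,0,0,0],[0,0,0,0],[0,0,0,0],[0,0,0,0]]]'

```text
clock: 11.55
eef_pos: [0.5336, -0.1077, 0.1041]
tool_rot: [0.998, 0.06, -0.018, -0.001]
ft_force: [0.4, 1.5, -0.6]
grip_width: 0.0854
```

```bash
python3 -c "
from h import *
delta([.528,-.1155,.072],6.4)"
```

```text
clock 11.55 pos [ 0.5336 -0.1077  0.1041] ang 6.88 j6 1.26 F [ 0.4  1.5 -0.6] T [ 0.03 -0.05  0.01] w 0.0854
tool delta mm [-5.3  7.2 32.3] turn 0.48 z axis [-0.037 -0.    -0.999]
```

send_rows --increments '[[[-0.003,0.004,0.01,0.4],[-0.003,0.003,0.01,0],[-0.001,0.002,0.008,0],[0,0,0,0],[0,0,0,0],[0,0,0,0],[0,0,0,0],[0,0,0,0]]]'

```text
clock: 12.35
eef_pos: [0.5266, -0.119, 0.0752]
tool_rot: [0.998, 0.056, -0.017, -0.0]
ft_force: [0.2, 0.9, -0.5]
grip_width: 0.0856
```

```bash
python3 -c "
from h import *
delta([.528,-.1155,.072],6.4)"
```

```text
clock 12.35 pos [ 0.5266 -0.119   0.0752] ang 6.38 j6 1.24 F [ 0.2  0.9 -0.5] T [ 0.01 -0.05  0.  ] w 0.0856
tool delta mm [ 1.9 -3.3  3.2] turn -0.02 z axis [-0.035 -0.001 -0.999]
```

send_rows --increments '[[[0.0015,-0.002,0.002,0],[0,0,0,0],[0,0,0,0],[0,0,0,0],[0,0,0,0],[0,0,0,0],[0,0,0,0],[0,0,0,0]]]' --hand 1

```text
clock: 13.15
eef_pos: [0.5275, -0.1166, 0.0739]
tool_rot: [0.998, 0.056, -0.017, -0.0]
ft_force: [-3.1, -0.2, -0.5]
grip_width: 0.0151
```

```bash
python3 -c "
from h import *
delta([.5005+.0207,.118-.1838,.074],6.4)"
```

```text
clock 13.15 pos [ 0.5275 -0.1166  0.0739] ang 6.41 j6 1.25 F [-3.1 -0.2 -0.5] T [ 0.03 -0.71  0.15] w 0.0151
tool delta mm [ -0.6 -51.1   0. ] turn 0.01 z axis [-0.034 -0.001 -0.999]
```

The grip is held. Pushing 48 mm towards the drum.

send_rows --increments '[[[0,-0.007,0,0],[0,-0.007,0,0],[0,-0.007,0,0],[0,-0.007,0,0],[0,-0.007,0,0],[0,-0.007,0,0],[0,-0.004,0,0],[0,0,0,0]]]'

```text
clock: 13.95
eef_pos: [0.5221, -0.0701, 0.0739]
tool_rot: [0.998, 0.056, -0.017, 0.004]
ft_force: [-2.9, -4.7, -1.3]
grip_width: 0.0152
```

```bash
python3 -c "
from h import *
delta([.5005+.0207,.118-.1838,.074],6.4)"
```

```text
clock 13.95 pos [ 0.5221 -0.0701  0.0739] ang 6.38 j6 1.33 F [-2.9 -4.7 -1.3] T [-0.19 -0.69  0.27] w 0.0152
tool delta mm [-0.4 -4.4 -0.1] turn -0.02 z axis [-0.034 -0.01  -0.999]
```

send_rows --increments '[[[0,-0.002,0,0],[0,-0.002,0,0],[0,-0.002,0,0],[0,-0.002,0,0],[0,-0.002,0,0],[0,-0.001,0,0],[0,0,0,0],[0,0,0,0]]]'

```text
clock: 14.75
eef_pos: [0.5221, -0.0704, 0.0739]
tool_rot: [0.998, 0.054, -0.017, 0.017]
ft_force: [-2.5, -4.7, -0.5]
grip_width: 0.0148
```

```bash
python3 -c "
from h import *
delta([.5005+.0207,.118-.1838,.074],6.4)"
```

```text
clock 14.75 pos [ 0.5221 -0.0704  0.0739] ang 6.12 j6 1.35 F [-2.5 -4.7 -0.5] T [ 0.06 -0.67  0.52] w 0.0148
tool delta mm [-0.4 -4.7 -0.2] turn -0.28 z axis [-0.031 -0.037 -0.999]
```

It has stalled. I'm checking whether this is the stop.

```bash
python3 - <<'E'
from h import *
s=snap('scene','s5.png'); c=snap('wrist','w5.png')
cv2.imwrite('pics/s5z.png',np.hstack([cv2.resize(s['image'][150:230,260:340,::-1],(400,400),interpolation=cv2.INTER_CUBIC),cv2.resize(c['image'][:,:,::-1],(400,250)) if 0 else cv2.resize(c['image'][0:400,120:520,::-1],(400,400))]))
E
```

```text
(no output)
```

View pics/s5z.png

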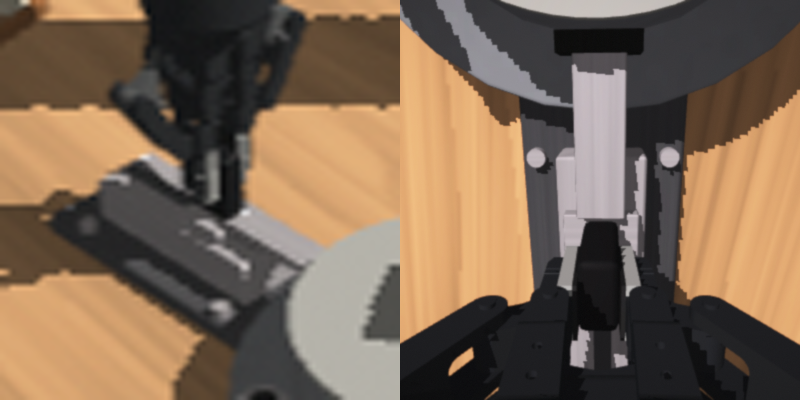

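```bash
python3 - <<'E'
from h import *
c=np.load('pics/w5.npz'); P=cloud(c); z=P[...,2]
C=np.array([.5006,.118]); t=np.array([-.112,.9937])
al=-(P[...,:2]-C)@t; ac=(P[...,:2]-C)@np.array([.9937,.112])
m=(z>.089)&(z<.097)&(abs(ac)<.007)&(al>.14)&(al<.23); print('grip along',m.sum(),np.percentile(al[m],[1,50,99]).round(4))
m=(abs(ac)<.006)&(al>.07)&(al<.13)
for a in np.arange(.08,.125,.003):
    k=m&(abs(al-a)<.0015); print(a.round(3),k.sum(),np.median(z[k]).round(3) if k.sum() else '', c['image'][k].mean(0).round(0) if k.sum() else '')
E
```

```text
grip along 2690 [0.1738 0.1864 0.2024]
0.08 0  
0.083 0  
0.086 1 0.072 [199. 192. 187.]
0.089 351 0.074 [199. 193. 189.]
0.092 659 0.072 [114. 111. 110.]
0.095 242 0.059 [14. 14. 14.]
0.098 273 0.059 [13. 13. 13.]
0.101 306 0.058 [27. 26. 27.]
0.104 244 0.055 [84. 79. 83.]
0.107 239 0.054 [84. 79. 83.]
0.11 238 0.055 [160. 152. 157.]
0.113 235 0.054 [196. 186. 192.]
0.116 1257 0.202 [155. 128. 106.]
0.119 204 0.055 [196. 186. 191.]
0.122 230 0.054 [196. 185. 191.]
```

The grip middle is 0.188 m from the axis, and home is about 0.185 m. I'll push once more, a bit harder, and read the force while pushing.

send_rows --increments '[[[0,0,0,0],[0,-0.003,0,0],[0,-0.004,0,0],[0,-0.005,0,0],[0,-0.005,0,0],[0,-0.005,0,0],[0,-0.005,0,0],[0,-0.005,0,0]]]'

```text
clock: 15.65
eef_pos: [0.522, -0.0699, 0.0741]
tool_rot: [0.997, 0.044, -0.015, 0.054]
ft_force: [-1.7, -18.2, -0.5]
grip_width: 0.0153
```

```bash
python3 -c "
from h import *
delta([.5005+.0207,.118-.1838,.074],6.4)"
```

```text
clock 15.65 pos [ 0.522  -0.0699  0.0741] ang 4.96 j6 1.41 F [ -1.7 -18.2  -0.5] T [-2.78 -0.8   0.86] w 0.0153
tool delta mm [-0.5 -4.2 -0.3] turn -1.44 z axis [-0.026 -0.109 -0.994]
```

It held at 18 N with no motion, so it is at the stop. Releasing and lifting.

send_rows --increments '[[[0,0,0,0],[0,0,0,0],[0,0,0,0],[0,0,0,0],[0,0,0,0],[0,0,0,0],[0,0,0,0],[0,0,0,0]]]' --hand -1

```text
clock: 16.45
eef_pos: [0.5222, -0.067, 0.0741]
tool_rot: [0.998, 0.045, -0.015, 0.052]
ft_force: [0.4, 0.1, -0.1]
grip_width: 0.0856
```

send_rows --increments '[[[0,0,-0.01,0],[0,0.001,-0.015,0],[0,0.002,-0.02,0],[0,0.002,-0.02,0],[0,0.002,-0.02,0],[0,0,0,0],[0,0,0,0],[0,0,0,0]]]'

```text
clock: 17.25
eef_pos: [0.5249, -0.0646, 0.1654]
tool_rot: [0.998, 0.045, -0.015, 0.052]
ft_force: [0.2, 0.3, -1.0]
grip_width: 0.0855
```

```bash
python3 - <<'E'
from h import *
delta([.5005+.0207,.118-.1838,.074],6.4)
C=np.array([.5006,.118]); t=np.array([-.112,.9937])
for n in('wrist','scene','top'):
    c=snap(n,n+'6.png');P=cloud(c); z=P[...,2]
    al=-(P[...,:2]-C)@t; ac=(P[...,:2]-C)@np.array([.9937,.112])
    m=(z>.089)&(z<.097)&(abs(ac)<.02)&(al>.15)&(al<.23); 
    if m.sum(): print(n,'lock along',m.sum(),np.percentile(al[m],[1,50,99]).round(4))
    d=np.hypot(*(P[...,:2]-C).transpose(2,0,1)); m=(z>.11)&(z<.125)&(d<.05)
    if m.sum(): print(n,'bar',m.sum(),cv2.minAreaRect(P[m][:,:2].astype(np.float32)))
E
```

```text
clock 17.25 pos [ 0.5249 -0.0646  0.1654] ang 5.03 j6 1.42 F [ 0.2  0.3 -1. ] T [ 0.13 -0.04 -0.01] w 0.0855
tool delta mm [-0.6 -8.5 91.1] turn -1.37 z axis [-0.025 -0.105 -0.994]
wrist lock along 1092 [0.1738 0.187  0.2022]
scene lock along 42 [0.1692 0.1845 0.2008]
scene bar 130 ((0.5005825161933899, 0.1200956404209137), (0.06337834149599075, 0.017718158662319183), 36.59280776977539)
top bar 137 ((0.500656008720398, 0.11847861111164093), (0.06342792510986328, 0.018184293061494827), 36.81252670288086)
```

View pics/scene6.png

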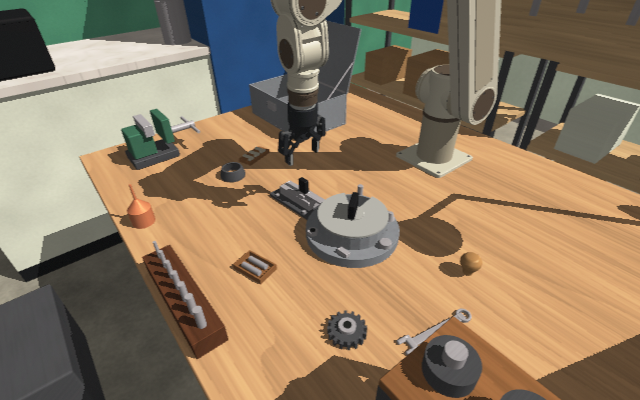

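View pics/wrist6.png

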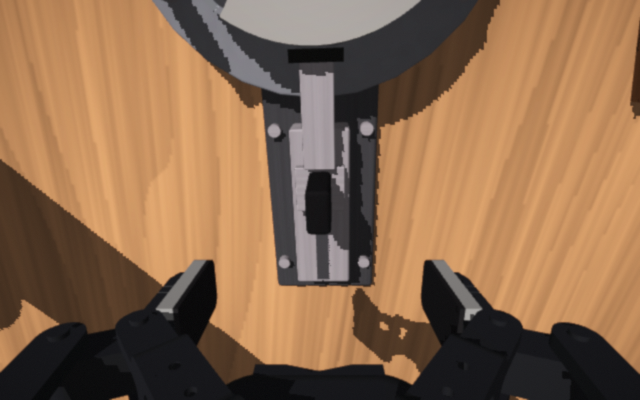

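The wrist view shows the shoe at (316,55) against the drum and the lock grip free at (318,203). The scene view shows the gripper clear and the bystanders where they were. Bar angle is 36.8°, so the opening is at -143.2° and the pin at about -143°. Handing in.

```bash
python3 -c "
from h import *
print(order.job_done())"
```

```text
the job is handed in; nothing more can be done
None
```

I turned the cover about 60° clockwise by its bar grip, so the opening is over the dowel-pin compartment. Then I slid the lock home towards the drum, let go, lifted clear and handed in at about 17 s of the 48 s allowed. No verdict came back.

**Cover:** the last views put the middle of the opening at about -143.2° (-143.4° in the scene view). The pin measured between -142.3° and -143.6°, so the error is about 1° against the 9° allowed.

**Lock:** it stopped moving and held against an 18 N push, and the shoe is seen against the drum. The wrist view puts the grip 187–188 mm from the axis and the scene view about 185 mm. I had estimated 185 mm for home, so the two views disagree by 2–3 mm, inside the 6 mm allowed.

**Other things:** the gripper is open about 90 mm above the lock grip with near-zero force on it. By eye, the bystanders in the scene image look undisturbed; I did not measure them.

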